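Seat the embossing plate and close the clamp

TASK

Take the brass embossing plate by its rib off the wooden rest, find the locating slot in the jig's deck by feel, and press the plate's key gently but fully home, so that the plate lies flush on the deck: some 20 N is plenty, never force it or drop it in. Only when you have felt that it is fully down, swing the hinged clamp completely shut over it, without forcing it, and let go. Do not disturb the jar, the bottle or the brush.

Things in the scene. Friction and masses are not known exactly. Their poses are not given: they have to be found in the camera images.
- plate: loose brass plate, 0.3-0.6 kg: slab 60 (x) x 80 (y) x 10 mm, origin at the centre of the slab's underside, z up. On top a central grip rib 14 (x) x 40 (y) mm, its top 38 mm above the origin. Below a central key 12 (x) x 44 (y) mm, reaching 10 mm under the origin, long lower edges rounded 3 mm. Starts level on the rest, key free in its groove. Same after half a turn about z.
- rest: wooden rest, fixed, 100 (x) x 110 (y) x 30 mm high, with a 36 mm wide groove along y; origin at the centre of its underside. It stands on the robot's left or right, turned as the plate on it.
- jig: fixed jig; origin under its middle, x towards the hinge, y along the slot. Base 220 x 140 x 19 mm; on it a steel deck 70 (x) x 80 (y) mm, flat top 35 mm above the table, with a slot 16 (x) x 52 (y) mm, 13 mm deep, for the plate's key. Deck and slot are locked at an unmeasured shift along the jig's x, up to 7 mm either way from the middle; no shift in y, no turn.
- deck_mid (a point): jig's middle at the height of the deck's top, axes as the jig; not the slot's true centre (see jig). Key off the slot: plate rests 10 mm proud. Over the slot it drops 3 to 5 mm, then stops on a spring catch inside the slot, on its +x side, still 5 to 7 mm proud; 5 to 20 N downward pushes it past the catch until the slab lies flush on the deck, where it stays.
- hinge (a point): middle of the clamp's hinge axis, 75 mm along the jig's +x from deck_mid and 15 mm above it; the axis runs along the jig's y. The hinge ears, 90 mm apart, reach 26 mm above the deck.
- clamp_bar (a point): middle of the clamp's round steel cross bar, 12 mm thick, along the jig's y, 50 mm clear between the arms, 155 mm from the hinge axis. Shut, it is 50 mm above the table, 80 mm to the -x side of deck_mid. It can be pinched from above across the jig's x and turns in the grip, or be pushed.
- clamp (a joint): clamp angle: 0 shut (its two flat arms, 62 mm apart, level, passing the rib on both sides just over the slab of a seated plate), pi/2 upright, up to 2.0 leaning back from the plate. Stiff hinge, stays where left; 2 to 4 N at the bar moves it. A proud plate blocks it from shutting.
- jar: glass jar with steel lid, 72 mm across, 100 mm high, origin at its underside; leave alone
- bottle: clear bottle with red cap, 52 mm across, 160 mm high, origin at its underside; leave alone
- edge_brush: hand brush lying on the table along its x; leave alone
There are look-alikes about, which are no part of the job. There is more than one size of the plate; the one meant has the size given above.

How it is judged (in metres and radians):
On the way, in this order (a step that is already met when the one before it is completed fails the run):
1. the plate is fully down in the deck, with the clamp still open (z of plate in the frame of deck_mid between -0.004 and 0.002 m and angle between plate's own z axis and vertical below 0.04 rad and horizontal distance between plate and deck_mid below 0.015 m and angle between the y axis of plate and the y axis of deck_mid, either way round below 0.12 rad and value of joint clamp above 1 rad), for 0.3 s.
2. the clamp is shut over the seated plate (z of plate in the frame of deck_mid between -0.004 and 0.002 m and angle between plate's own z axis and vertical below 0.04 rad and horizontal distance between plate and deck_mid below 0.015 m and angle between the y axis of plate and the y axis of deck_mid, either way round below 0.12 rad and value of joint clamp below 0.035 rad), for 0.2 s.
At the end, for the whole second after the job is handed in: the plate lies still and level, flush on the jig's deck (within 2 mm in height, within 15 mm of the jig's middle, long side along the slot), and the clamp is shut over it (under 0.035 rad), nothing touched by the robot (all of step 2 and linear speed of plate below 0.01 m/s).
It fails at once if the clamp is swung down (below 1.0 rad) while the plate is not fully down (value of joint clamp below 1 rad and not (z of plate in the frame of deck_mid between -0.004 and 0.002 m and angle between plate's own z axis and vertical below 0.04 rad and horizontal distance between plate and deck_mid below 0.015 m and angle between the y axis of plate and the y axis of deck_mid, either way round below 0.12 rad)).
It fails at once if the plate bears on the jig with more than 80 N (contact force between plate and jig above 80 N).
It fails at once if the clamp is forced (more than 60 N between fingers and jig) (contact force between the fingers and jig above 60 N).
It fails at once if a bystander is displaced by more than 20 mm (distance of any of jar, bottle, edge_brush from where it was at the start of the episode above 0.02 m).
It also fails if it takes over 69 s, if anything falls off the work surface, if the arm or the gripper's body presses on something with over 40 N, if the wrist force passes 120 N, or if a joint passes its speed limit or range.

ROBOT

A 6-joint arm with a two-finger parallel gripper is mounted at the origin on the work surface. World frame = base frame: x ahead of the robot, y to its left, z up, the work surface at z = 0. Lengths are in mm, angles in rad, forces in N, time in s.
With the tool pointing down it reaches from about 275 to 1000 mm from the base axis. Payload 8.4 kg.
Tool frame: the origin (TCP) lies at the very end of the fingers, on their centre line; the grasp point (between the pads) lies 19 mm behind it; z points along the fingers, y is the line along which they close (so a half turn about z gives the same grasp; the last joint's range is limited). The gripper opens to 85 mm and grips with 20 to 120 N. Pads are 22 mm wide; open, the fingers measure 114 mm over their backs; the gripper's body (76 mm by 85 mm) begins 54 mm behind the grasp point. The pads swing forward as they close: fully open they stand 13 mm farther back than shut.
Start: joints at [1.193, 0.353, 1.633, -0, 1.155, -0.002], TCP at [229.384, 581.387, 231.281] pointing down, gripper open.
Joint ranges: [-2.63, 2.63], [-0.92, 2.1], [0.06, 2.66], [-1.3, 4.44], [0, 2.69], [-3.02, 3.02]. Speed limits (rad/s): [2.22, 2.22, 2.79, 3.14, 3.14, 3.14].

INTERFACE

Orientations are given as [roll, pitch, yaw] about the fixed x, y, z axes, in that order (R = Rz(yaw) Ry(pitch) Rx(roll)).
In Python, from rig import sensors, grab_frame, camera_params, order gives the robot as it stands. The module is installed in compiled form; this text tells all that it offers.
- The arm moves only by the tool move_arm, never from a script. Its argument "motion" is a list of rows, each a list of 7 numbers: the turn, a rotation vector about the tool's x, y, z in fractions of the full range, 1 being pi rad, then the shift along the tool's x, y, z in parts of the range, where 1.0 means 1 m, then the finger opening in m, from 0 to 0.0854. A call has 1 to 8 rows; each row is the pose to reach, as a shift and turn from the pose commanded when the call began, along the tool's axes at that moment; what a row does not reach only later rows make up. A row lasts 1/8 s, in which the tool goes at most 62.5 mm and 10.7 degrees, less where a joint would pass 70% of its speed; a pose out of reach is approached as far as the arm can. Shift and turn numbers lie between -1 and 1, and a call with a number outside is refused. A call with a gripper value outside its range is refused whole. The fingers move at their own pace and stop on an object; "grip_force" is the grip in N (left out, the last holds). Time passes only in rows, so rows that repeat a pose let the fingers close. It gives the time, the measured TCP pose, the force, the opening and the grip force at its end, in the units of the state.
- sensors.sense(): the state, without advancing time (a new reading comes with each control period).
- grab_frame(name): name is "scene" or "top"; returns (picture, depth): 384x512x3 uint8, red, green, blue; 384x512 float32, mm along the optical axis (not along the pixel's ray), 0 where there is no reading.
- camera_params(name): a dict with "camera_matrix" (3x3 intrinsics, pixels), "world_from_camera" (4x4, takes a point from camera to world coordinates). Camera axes: x right, y down, z forward; pixel columns grow to the right and rows downward; lengths in mm; the calibration is good to about 2 mm. A picture is of the moment at which its call begins. camera_params takes no time and is no camera call.
- order.sign_off(): hands the job in; it is judged then, once.
The state is a dict: "clock": time; "qpos": joint angles; "qvel": joint speeds; "joint_efforts": joint torques, N m; "eef_pos": TCP position; "tcp_rot": TCP orientation; "contact_force": force on the tool from outside, world axes, zero at the start; "wrist_torque": the same for the moment, N m; "opening": opening from 0.0 (shut) to 1.0 (fully open); "grasp_force": force on a finger pad.
Only numpy, scipy, OpenCV 4.12 (cv2) and the standard library are available. Lean on these libraries where they do the work, as an engineer would, in place of code of your own. Each camera call takes 0.05 s, during which the arm holds its last target. There are 200 camera calls.

## Working session

There is one attempt and no reset: what is moved stays moved. The work goes in short steps, Python scripts to look and compute and a tool call to move; the robot and the scene stay as the last step left them, time stands still between calls to the robot, and variables do not carry over. Pictures are saved under pics/ and viewed, at most 10 in all, crops included, and the job is handed in when it is done.

Besides the shell and the picture viewer there is one more tool, called after "Emit:" in YAML: its name, and indented under it one key for each argument. move_arm: Moves the arm, as the interface text tells. Its arguments: {"type":"object","properties":{"motion":{"type":"array","items":{"type":"array","items":{"type":"number"}}},"grip_force":{"type":"number"}},"required":["motion"]}

```bash
mkdir -p pics
python3 - <<'E'
from rig import *
import cv2,numpy as np
for n in("scene","top"):
    p,d=grab_frame(n); cv2.imwrite(f"pics/{n}0.png",p[...,::-1]); np.savez(f"{n}0.npz",p=p,d=d)
    c=camera_params(n); print(n,np.round(c["camera_matrix"],1).tolist(),np.round(c["world_from_camera"],3).tolist())
print(sensors.sense())
E
```

```text
scene [[485.8, 0.0, 249.5], [0.0, 485.8, 187.5], [0.0, 0.0, 1.0]] [[0.555, 0.652, -0.517, 1161.829], [0.832, -0.433, 0.347, -446.519], [0.002, -0.623, -0.782, 1058.551], [0.0, 0.0, 0.0, 1.0]]
top [[424.2, 0.0, 253.0], [0.0, 424.2, 189.5], [0.0, 0.0, 1.0]] [[-0.026, -0.997, 0.073, 414.783], [-1.0, 0.026, 0.002, -0.121], [-0.004, -0.073, -0.997, 1264.644], [0.0, 0.0, 0.0, 1.0]]
{'clock': 0.1, 'qpos': array([ 1.19260051e+00,  3.53588612e-01,  1.63405261e+00, -9.77423713e-07,
        1.15520934e+00, -2.39661440e-03]), 'qvel': array([-0.00185141, -0.00026097, -0.00336908,  0.00106976, -0.00082801,
       -0.00220227]), 'joint_efforts': array([-1.60643649e-03, -6.06356907e+01, -3.42821038e+01, -5.18112427e-05,
        3.76194963e-03,  3.00217221e-05]), 'eef_pos': array([229.22569449, 580.98796449, 230.63374606]), 'tcp_rot': array([-3.14033475e+00, -2.12099048e-06,  2.76579385e+00]), 'contact_force': array([-0.39851634, -0.81053897,  0.54292384]), 'wrist_torque': array([ 0.00774939, -0.01847583,  0.04147093]), 'grasp_force': 0.0, 'opening': 0.9994701880260137}
```

View pics/scene0.png

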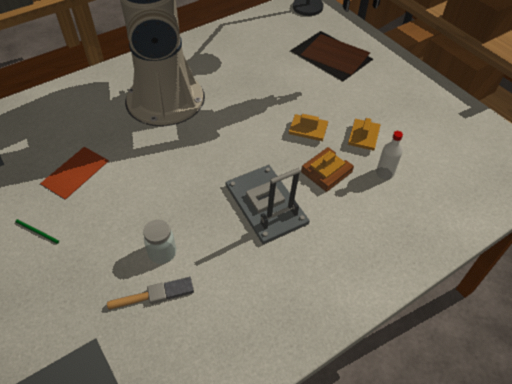

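View pics/top0.png

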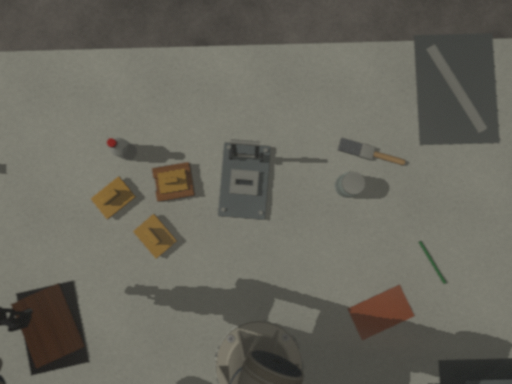

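Scene: arm base at (165,60), jig at (268,203) with clamp upright, rest with plate at (327,167), two look-alike plates at (308,127) and (365,133), bottle (391,157), jar (159,240), brush (150,293). Top: jig (245,181), hinge end up (+x); brass plates at (173,181), (113,197) and (154,236). Only the one at (173,181) is on the wooden rest. I'll check its size next, with an enlarged crop.

```bash
cat > h.py <<'E'
from rig import *
import cv2,numpy as np
def pts(n,d):
    c=camera_params(n);K=c["camera_matrix"];T=c["world_from_camera"]
    v,u=np.mgrid[:384,:512]; z=d.astype(float)
    P=np.stack([(u-K[0,2])/K[0,0]*z,(v-K[1,2])/K[1,1]*z,z],-1)
    W=P@T[:3,:3].T+T[:3,3]; W[d==0]=np.nan; return W
def ray(n,uv,h):
    c=camera_params(n);K=np.array(c["camera_matrix"]);T=np.array(c["world_from_camera"])
    uv=np.atleast_2d(uv).astype(float); r=np.c_[uv,np.ones(len(uv))]@np.linalg.inv(K).T@T[:3,:3].T
    s=(h-T[2,3])/r[:,2]; return T[:3,3]+r*s[:,None]
def rect(xy):
    (c,s,a)=cv2.minAreaRect(np.float32(xy)); return np.round(c,1),np.round(s,1),round(a,1)
E
python3 - <<'E'
from h import *
f=np.load("top0.npz");p,d=f["p"],f["d"];W=pts("top",d)
hsv=cv2.cvtColor(p,cv2.COLOR_RGB2HSV)
br=cv2.inRange(hsv,(12,120,90),(25,255,255)); br[280:]=0; br[:,220:]=0
n,l,st,ce=cv2.connectedComponentsWithStats(br)
for i in range(1,n):
    if st[i,4]<60: continue
    m=l==i; w=W[m]; z=w[:,2]; print(i,ce[i].round(),st[i,4],"z pct",np.nanpercentile(z,[5,25,50,75,95]).round(1))
    print("  rect by depth",rect(w[np.isfinite(z)][:,:2]))
    v,u=np.nonzero(m)
    r=np.isfinite(z)&(z>np.nanpercentile(z,50)+14)
    if r.sum()>8:print("  rib",r.sum(),w[r].mean(0).round(1),rect(w[r][:,:2]))
jm=(W[...,2]>12)&(W[...,2]<28)
jm[:,:205]=0;jm[:,290:]=0;jm[:130]=0;jm[235:]=0
print("base",jm.sum(),rect(W[jm][:,:2]))
dm=(W[...,2]>31)&(W[...,2]<39)&(np.indices(jm.shape)[1]>205)&(np.indices(jm.shape)[1]<290);dm[:130]=0;dm[235:]=0
print("deck",dm.sum(),rect(W[dm][:,:2]))
hm=(W[...,2]>90)&(np.indices(jm.shape)[1]>205)&(np.indices(jm.shape)[1]<290);hm[:100]=0;hm[235:]=0
print("clamp",hm.sum(),W[hm].mean(0) , rect(W[hm][:,:2]), np.nanmax(W[hm][:,2]))
c=cv2.resize(p[100:260,80:290,::-1],None,fx=3.7,fy=3.7,interpolation=cv2.INTER_CUBIC);cv2.imwrite("pics/crop1.png",c)
E
```

```text
1 [171. 182.] 955 z pct [26.1 30.4 37.3 41.  67.3]
  rect by depth (array([534.6, 236.7]), array([ 93.3, 101.6]), 8.8)
  rib 70 [535.5 235.   68.2] (array([535.7, 234.6]), array([13.7, 39.7]), 12.4)
2 [111. 197.] 694 z pct [23.2 25.6 27.4 30.1 65.1]
  rect by depth (array([493., 413.]), array([ 78.8, 103.3]), 39.2)
  rib 113 [493.2 413.5  63.8] (array([493.3, 413.1]), array([17.8, 51.3]), 37.9)
3 [152. 236.] 708 z pct [22.9 25.4 27.6 29.6 65. ]
  rect by depth (array([377.5, 291.9]), array([102.,  77.]), 38.6)
  rib 115 [378.4 291.8  63.4] (array([377.9, 291.5]), array([52.5, 18.4]), 38.6)
base 2611 (array([533.7,  26.8]), array([140. , 219.9]), 83.9)
deck 529 (array([516.2,  23.9]), array([ 96.7, 154.5]), 86.3)
clamp 228 [608.88994317  18.52082055 184.84159968] (array([609.5,  18.5]), array([73.2, 17.3]), 84.3) 215.05078245400568
```

View pics/crop1.png

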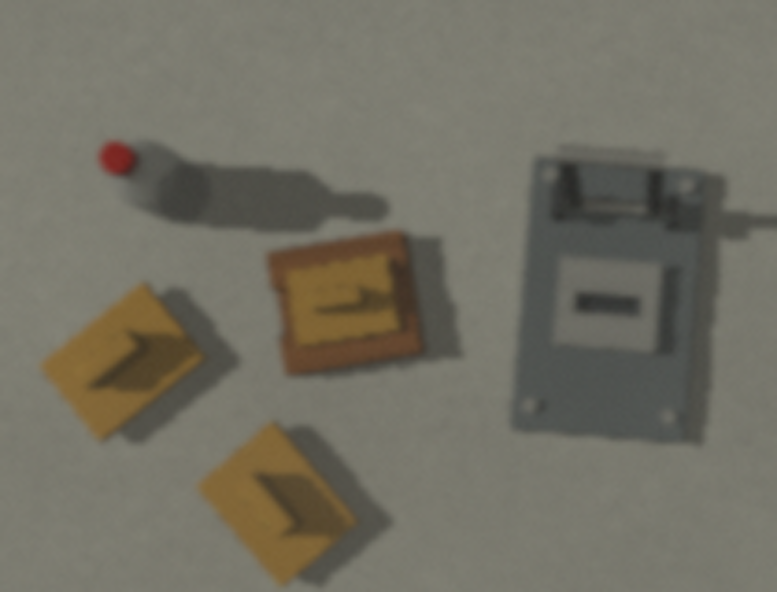

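Three candidates in the crop: (345,303) on the rest, rib 13.7x39.7 mm, and (125,360) and (280,510) on the table, ~77x102 mm with 18x52 mm ribs. Only the one on the rest matches 60x80 with a 14x40 rib. The deck slot is visible at crop (607,304). Now to refine the poses.

Run:
```python
from h import *
def wrap(n):
    f=np.load(n+"0.npz");return f["p"],f["d"],pts(n,f["d"])
def fitrect(xy):
    c,s,a=rect(xy); return c,s,a
for n,box in(("top",(130,235,205,290)),("scene",(150,250,215,320))):
    p,d,W=wrap(n); Z=W[...,2]; roi=np.zeros(d.shape,bool); roi[box[0]:box[1],box[2]:box[3]]=1
    # table check, base, deck
    print(n,"base z",np.nanmedian(Z[roi&(Z>12)&(Z<26)]).round(1))
    b=roi&(Z>13)&(Z<25); print(" base",fitrect(W[b][:,:2]),b.sum())
    e=roi&(Z>195); print(" bar",np.nanmean(W[e],0).round(1),np.nanmax(Z[e]).round(1),fitrect(W[e][:,:2]))
    a=roi&(Z>70)&(Z<190); print(" arms",np.nanmean(W[a],0).round(1))
    hsv=cv2.cvtColor(p,cv2.COLOR_RGB2HSV)
    c0=(533.7,26.8); t=np.deg2rad(-6.1); ux=np.array([np.cos(t),np.sin(t)]);uy=np.array([-np.sin(t),np.cos(t)])
    dk=roi&(abs(Z-35)<5)
    q=W[...,:2]-c0; X=q@ux; Y=q@uy
    dk&=(abs(X)<47)&(abs(Y)<45)
    print(" deck z",np.nanmedian(Z[dk]).round(1),"x",np.nanpercentile(X[dk],[1,99]).round(1),"y",np.nanpercentile(Y[dk],[1,99]).round(1))
    # rays on z=35
    v,u=np.mgrid[:384,:512]; R=ray(n,np.c_[u.ravel(),v.ravel()],35.)[:,:2]-c0
    X=(R@ux).reshape(384,512);Y=(R@uy).reshape(384,512); g=p.max(-1).astype(float)
    k=(abs(Y)<15)
    for lo in range(-54,54,3):
        m=k&(X>=lo)&(X<lo+3); print(lo+1.5,int(g[m].mean()) if m.any() else '-',end='; ')
    print()
    s=(abs(X)<25)&(abs(Y)<34)
    w=np.clip(np.median(g[s])-15-g,0,None)*s; print(" slot cen",(X*w).sum()/w.sum(),(Y*w).sum()/w.sum())
p,d,W=wrap("top");Z=W[...,2]
ro=np.zeros(d.shape,bool);ro[155:212,145:203]=1
r=ro&(Z>15); print("rest+plate",fitrect(W[r][:,:2]))
s=ro&(Z>35)&(Z<75); print("plate",fitrect(W[s][:,:2]),W[s].mean(0))
r=ro&(Z>58); print("rib",fitrect(W[r][:,:2]),W[r].mean(0),r.sum())
p,d,W=wrap("scene");Z=W[...,2]
ro=np.zeros(d.shape,bool);ro[140:192,297:360]=1
for nm,lo,hi in(("rest",15,90),("plate",36,44),("rib",64,75)):
    r=ro&(Z>lo)&(Z<hi); print("scene",nm,fitrect(W[r][:,:2]),W[r].mean(0).round(1),r.sum())
```

```text
top base z 19.6
 base (array([533.7,  26.8]), array([140. , 219.9]), 83.9) 2531
 bar [611.4  18.5 209.2] 215.1 (array([612.1,  18.8]), array([71.4, 12.1]), 84.5)
 arms [603.9  18.5 130.6]
 deck z 35.1 x [-40.3  28.6] y [-39.5  39.3]
-52.5 82; -49.5 82; -46.5 83; -43.5 84; -40.5 92; -37.5 101; -34.5 106; -31.5 107; -28.5 108; -25.5 109; -22.5 108; -19.5 106; -16.5 100; -13.5 83; -10.5 66; -7.5 58; -4.5 56; -1.5 61; 1.5 78; 4.5 96; 7.5 104; 10.5 106; 13.5 108; 16.5 108; 19.5 108; 22.5 107; 25.5 104; 28.5 96; 31.5 87; 34.5 83; 37.5 82; 40.5 82; 43.5 82; 46.5 82; 49.5 82; 52.5 82; 
 slot cen -5.610718812646052 2.5223384548734087
scene base z 19.0
 base (array([540. ,  80.5]), array([248.6, 222.1]), 84.2) 2420
 bar [614.8  16.5 207.7] 214.3 (array([613.7,  18.8]), array([75.4, 14.1]), 84.6)
 arms [610.5  17.9 132.8]
 deck z 34.8 x [-40.1  30.9] y [-39.5  39.6]
-52.5 87; -49.5 87; -46.5 87; -43.5 92; -40.5 111; -37.5 124; -34.5 125; -31.5 126; -28.5 127; -25.5 127; -22.5 129; -19.5 128; -16.5 120; -13.5 91; -10.5 67; -7.5 58; -4.5 50; -1.5 49; 1.5 66; 4.5 90; 7.5 90; 10.5 84; 13.5 75; 16.5 75; 19.5 79; 22.5 75; 25.5 71; 28.5 59; 31.5 49; 34.5 45; 37.5 49; 40.5 60; 43.5 67; 46.5 72; 49.5 75; 52.5 76; 
 slot cen -0.5462256961948879 9.483170539135246
rest+plate (array([535.6, 236.5]), array([100.6, 111.3]), 8.4)
plate (array([535.2, 234.3]), array([ 92.4, 105.8]), 7.0) [535.05721912 233.59032915  44.02126396]
rib (array([535.4, 234.6]), array([14.2, 39.4]), 9.0) [535.15076126 233.75464672  67.76087864] 77
scene rest (array([520. , 268.2]), array([128. , 209.2]), 28.0) [542.2 237.6  34.5] 1181
scene plate (array([535.1, 235.5]), array([67.1, 83. ]), 9.6) [540.9 232.1  39.5] 350
scene rib (array([536.9, 235.8]), array([15. , 40.4]), 10.3) [537.7 234.6  67.5] 62
```

```bash
cat >> h.py <<'E'
from scipy.spatial.transform import Rotation as Ro
def go(x,y,z,yaw_deg):
    "turn+shift in tool axes from the measured pose to the goal (tool down)"
    s=sensors.sense(); R=Ro.from_euler('xyz',s["tcp_rot"]); G=Ro.from_euler('xyz',[np.pi,0,np.deg2rad(yaw_deg)])
    print("t",round(s["clock"],2),"pos",s["eef_pos"].round(1),"rot",np.rad2deg(s["tcp_rot"]).round(2),"F",s["contact_force"].round(1),"M",s["wrist_torque"].round(2),"open",round(s["opening"]*85.4,1),"gf",round(s["grasp_force"],1))
    print("turn",(R.inv()*G).as_rotvec().round(4),"shift",(R.inv().apply(np.array([x,y,z])-s["eef_pos"])/1000).round(4))
E
python3 -c "
from h import *
go(536,235,130,99)"
```

```text
t 0.1 pos [229.2 581.  230.6] rot [-179.93   -0.    158.47] F [-0.4 -0.8  0.5] M [ 0.01 -0.02  0.04] open 85.4 gf 0.0
turn [-1.1000e-03  7.0000e-04  1.0379e+00] shift [-0.4123 -0.2091  0.1009]
```

The rows are not in the units I measure in: turns go in shares of pi rad. I convert before sending: 1.038 rad / 3.1416 = 0.3304.

Emit:
move_arm:
  motion:
    - [0,0,0.0414,-0.05,-0.026,0,0.05]
    - [0,0,0.0828,-0.1,-0.052,0,0.05]
    - [0,0,0.1241,-0.155,-0.079,0,0.05]
    - [0,0,0.1655,-0.21,-0.106,0.01,0.05]
    - [0,0,0.2069,-0.262,-0.133,0.04,0.05]
    - [0,0,0.2483,-0.315,-0.16,0.06,0.05]
    - [0,0,0.2897,-0.365,-0.185,0.08,0.05]
    - [0,0,0.3304,-0.412,-0.209,0.1,0.05]
  grip_force: 40

```text
clock: 1.1
eef_pos: [536.9, 234.0, 130.4]
tcp_rot: [-3.141, 0.0, 1.723]
contact_force: [0.6, 0.7, 0.1]
opening: 0.587
grasp_force: 0.0
```

```bash
python3 -c "
from h import *
go(536,235,44,99)"
```

```text
t 1.1 pos [536.9 234.  130.4] rot [-179.99    0.     98.73] F [0.6 0.7 0.1] M [-0.03 -0.02 -0.  ] open 50.2 gf 0.0
turn [-0.0002  0.0001 -0.0047] shift [ 0.0012 -0.0008  0.0864]
```

To row units: -0.004 rad / 3.1416 = -0.0013.

Emit:
move_arm:
  motion:
    - [0,0,-0.0013,0.001,-0.001,0.03,0.05]
    - [0,0,-0.0013,0.001,-0.001,0.06,0.05]
    - [0,0,-0.0013,0.001,-0.001,0.075,0.05]
    - [0,0,-0.0013,0.001,-0.001,0.086,0.05]
    - [0,0,-0.0013,0.001,-0.001,0.086,0.03]
    - [0,0,-0.0013,0.001,-0.001,0.086,0.012]
    - [0,0,-0.0013,0.001,-0.001,0.086,0.005]
    - [0,0,-0.0013,0.001,-0.001,0.086,0.005]
  grip_force: 50

```text
clock: 2.1
eef_pos: [535.5, 237.1, 46.3]
tcp_rot: [3.14, -0.001, 1.732]
contact_force: [-2.1, 1.1, 6.9]
opening: 0.154
grasp_force: 50.2
```

```bash
python3 -c "
from h import *
go(536,235,120,99)"
```

```text
t 2.1 pos [535.5 237.1  46.3] rot [ 1.799e+02 -3.000e-02  9.923e+01] F [-2.1  1.1  6.9] M [0.11 0.16 0.01] open 13.1 gf 50.2
turn [ 0.0018 -0.0006  0.004 ] shift [-0.0021  0.0003 -0.0737]
```

Emit:
move_arm:
  motion:
    - [0,0,0,0,0,-0.005,0.005]
    - [0,0,0,0,0,-0.015,0.005]
    - [0,0,0,0,0,-0.035,0.005]
    - [0,0,0,0,0,-0.06,0.005]
    - [0,0,0,0,0,-0.085,0.005]
    - [0,0,0,0,0,-0.085,0.005]
  grip_force: 60

```text
clock: 2.85
eef_pos: [536.0, 237.0, 132.3]
tcp_rot: [3.138, -0.001, 1.732]
contact_force: [0.0, 0.3, -3.9]
opening: 0.15
grasp_force: 59.0
```

Run:
```python
from h import *
c=np.array([533.7,26.8]);t=np.deg2rad(-6.1);ux=np.array([np.cos(t),np.sin(t)])
g=c-5.5*ux; print(g)
go(*g,125,83.9)
p,d=grab_frame("top");W=pts("top",d);np.savez("top1.npz",p=p,d=d)
q,e=grab_frame("scene");np.savez("scene1.npz",p=q,d=e)
cv2.imwrite("pics/lift.png",np.hstack([cv2.resize(p[130:240,120:280],(400,275)),cv2.resize(q[90:200,240:400],(400,275))])[...,::-1])
```

```text
[528.23114131  27.38445239]
t 2.85 pos [536.  237.  132.3] rot [ 1.7979e+02 -5.0000e-02  9.9220e+01] F [ 0.   0.3 -3.9] M [ 0.01 -0.06 -0.03] open 12.8 gf 59.0
turn [ 0.0035 -0.0013  0.2675] shift [-0.2057 -0.0413  0.007 ]
```

View pics/lift.png

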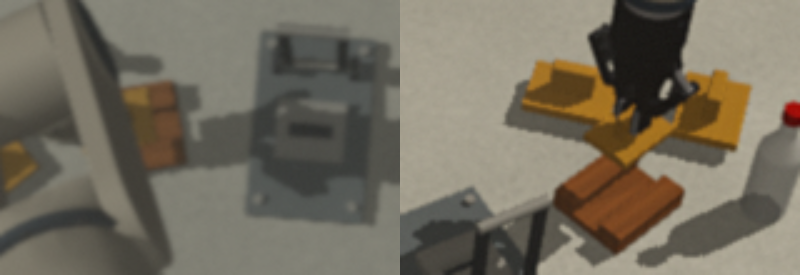

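The right view shows the plate level in the gripper at (630,130), clear of the rest, with a weight reading of 3.9 N. In the left view the slot at (310,130) is free. Moving over the jig.

To row units: 0.2675 rad / 3.1416 = 0.0851.

Emit:
move_arm:
  motion:
    - [0,0,0.0127,-0.03,-0.006,0,0.005]
    - [0,0,0.0255,-0.065,-0.013,0,0.005]
    - [0,0,0.0382,-0.1,-0.02,0,0.005]
    - [0,0,0.0509,-0.135,-0.027,0,0.005]
    - [0,0,0.0637,-0.165,-0.033,0,0.005]
    - [0,0,0.0764,-0.19,-0.038,0.01,0.005]
    - [0,0,0.0851,-0.204,-0.0413,0.03,0.005]
    - [0,0,0.0851,-0.204,-0.0413,0.045,0.005]
  grip_force: 60

```text
clock: 3.95
eef_pos: [525.5, 27.8, 83.4]
tcp_rot: [-3.139, 0.0, 1.463]
contact_force: [0.7, 0.8, -3.0]
opening: 0.152
grasp_force: 58.9
```

Run:
```python
from h import *
go(528.4,29.4,70,83.9)
```

```text
t 3.95 pos [525.5  27.8  83.4] rot [-1.7985e+02  3.0000e-02  8.3820e+01] F [ 0.7  0.8 -3. ] M [0.04 0.02 0.  ] open 13.0 gf 58.9
turn [-0.0025  0.0005 -0.0014] shift [0.0019 0.0028 0.0134]
```

Emit:
move_arm:
  motion:
    - [0,0,0,0.001,0.002,0.005,0.005]
    - [0,0,0,0.001,0.002,0.01,0.005]
    - [0,0,0,0.001,0.002,0.013,0.005]
    - [0,0,0,0.001,0.002,0.016,0.005]
    - [0,0,0,0.001,0.002,0.016,0.005]
    - [0,0,0,0.001,0.002,0.016,0.005]

```text
clock: 4.7
eef_pos: [529.0, 29.4, 69.5]
tcp_rot: [3.141, -0.0, 1.464]
contact_force: [-0.2, 0.4, -2.9]
opening: 0.149
grasp_force: 58.8
```

Run:
```python
from h import *
go(528.4,29.4,61,83.9)
```

```text
t 4.7 pos [529.   29.4  69.5] rot [179.98  -0.    83.9 ] F [-0.2  0.4 -2.9] M [ 0.    0.01 -0.03] open 12.7 gf 58.8
turn [ 0.0004 -0.      0.    ] shift [-0.0001 -0.0006  0.0085]
```

Now descending slowly until contact.

Emit:
move_arm:
  motion:
    - [0,0,0,0,-0.0005,0.002,0.005]
    - [0,0,0,0,-0.0005,0.004,0.005]
    - [0,0,0,0,-0.0005,0.005,0.005]
    - [0,0,0,0,-0.0005,0.006,0.005]
    - [0,0,0,0,-0.0005,0.007,0.005]
    - [0,0,0,0,-0.0005,0.008,0.005]
    - [0,0,0,0,-0.0005,0.009,0.005]
    - [0,0,0,0,-0.0005,0.009,0.005]

```text
clock: 5.7
eef_pos: [528.2, 29.5, 60.2]
tcp_rot: [-3.141, 0.0, 1.464]
contact_force: [0.0, 0.5, -3.3]
opening: 0.15
grasp_force: 58.8
```

Emit:
move_arm:
  motion:
    - [0,0,0,0,0,0.0005,0.005]
    - [0,0,0,0,0,0.001,0.005]
    - [0,0,0,0,0,0.0015,0.005]
    - [0,0,0,0,0,0.002,0.005]
    - [0,0,0,0,0,0.0025,0.005]
    - [0,0,0,0,0,0.003,0.005]
    - [0,0,0,0,0,0.003,0.005]

```text
clock: 6.58
eef_pos: [528.7, 29.4, 58.0]
tcp_rot: [3.141, -0.0, 1.464]
contact_force: [-1.1, -0.3, 6.3]
opening: 0.153
grasp_force: 60.4
```

Emit:
move_arm:
  motion:
    - [0,0,0,0,-0.001,-0.0005,0.005]
    - [0,0,0,0,-0.002,-0.0005,0.005]
    - [0,0,0,0,-0.003,-0.0005,0.005]
    - [0,0,0,0,-0.004,-0.0005,0.005]
    - [0,0,0,0,-0.004,-0.0005,0.005]

```text
clock: 7.2
eef_pos: [526.2, 29.8, 58.0]
tcp_rot: [3.138, -0.0, 1.465]
contact_force: [6.1, -1.8, -7.0]
opening: 0.151
grasp_force: 58.6
```

Emit:
move_arm:
  motion:
    - [0,0,0,0,0.002,0,0.005]
    - [0,0,0,0,0.004,0,0.005]
    - [0,0,0,0,0.006,0,0.005]
    - [0,0,0,0,0.008,0,0.005]
    - [0,0,0,0,0.008,0,0.005]

```text
clock: 7.82
eef_pos: [530.7, 29.1, 57.4]
tcp_rot: [-3.138, 0.0, 1.464]
contact_force: [-5.4, 0.9, -0.0]
opening: 0.149
grasp_force: 59.8
```

Walls are felt both ways (x 526.2 and 530.7), so the key is in the slot, resting on the catch. I'll centre it and press gently.

Emit:
move_arm:
  motion:
    - [0,0,0,0,-0.002,0,0.005]
    - [0,0,0,0,-0.004,0,0.005]
    - [0,0,0,0,-0.004,0.0005,0.005]
    - [0,0,0,0,-0.004,0.001,0.005]
    - [0,0,0,0,-0.004,0.001,0.005]
  grip_force: 80

```text
clock: 8.45
eef_pos: [529.1, 29.4, 57.4]
tcp_rot: [3.14, -0.0, 1.464]
contact_force: [-2.6, -1.2, 5.2]
opening: 0.141
grasp_force: 81.9
```

Emit:
move_arm:
  motion:
    - [0,0,0,0,0,0.0005,0.005]
    - [0,0,0,0,0,0.001,0.005]
    - [0,0,0,0,0,0.001,0.005]

```text
clock: 8.82
eef_pos: [529.3, 29.4, 56.7]
tcp_rot: [3.14, -0.0, 1.464]
contact_force: [-2.9, 0.7, 4.9]
opening: 0.148
grasp_force: 82.1
```

Emit:
move_arm:
  motion:
    - [0,0,0,0,-0.0005,0.0005,0.005]
    - [0,0,0,0,-0.0005,0.001,0.005]
    - [0,0,0,0,-0.0005,0.0015,0.005]
    - [0,0,0,0,-0.0005,0.0015,0.005]

```text
clock: 9.32
eef_pos: [527.5, 29.5, 53.9]
tcp_rot: [-3.141, 0.0, 1.464]
contact_force: [-3.1, 0.8, -1.8]
opening: 0.143
grasp_force: 80.8
```

Emit:
move_arm:
  motion:
    - [0,0,0,0,0,0.0005,0.005]
    - [0,0,0,0,0,0.001,0.005]
    - [0,0,0,0,0,0.001,0.005]

```text
clock: 9.7
eef_pos: [527.6, 29.5, 53.1]
tcp_rot: [-3.141, 0.0, 1.464]
contact_force: [-2.7, 0.0, -3.0]
opening: 0.143
grasp_force: 80.7
```

Emit:
move_arm:
  motion:
    - [0,0,0,0,0,0.0005,0.005]
    - [0,0,0,0,0,0.001,0.005]
    - [0,0,0,0,0,0.0015,0.005]
    - [0,0,0,0,0,0.0015,0.005]

```text
clock: 10.2
eef_pos: [527.7, 29.5, 51.7]
tcp_rot: [-3.141, 0.0, 1.464]
contact_force: [-3.0, 0.9, -2.4]
opening: 0.142
grasp_force: 80.7
```

Emit:
move_arm:
  motion:
    - [0,0,0,0,0,0.0005,0.005]
    - [0,0,0,0,0,0.001,0.005]
    - [0,0,0,0,0,0.001,0.005]

```text
clock: 10.58
eef_pos: [527.7, 29.5, 51.4]
tcp_rot: [-3.142, 0.0, 1.464]
contact_force: [-6.6, -0.4, 7.3]
opening: 0.147
grasp_force: 82.1
```

Emit:
move_arm:
  motion:
    - [0,0,0,0,0,0.0005,0.005]
    - [0,0,0,0,0,0.001,0.005]
    - [0,0,0,0,0,0.001,0.005]

```text
clock: 10.95
eef_pos: [527.8, 29.5, 51.4]
tcp_rot: [3.142, 0.0, 1.464]
contact_force: [-10.6, 0.1, 21.9]
opening: 0.145
grasp_force: 84.1
```

Solid stop at the flush height (51.4) under 22 N: seated. Relieve, release, rise, then look.

Emit:
move_arm:
  motion:
    - [0,0,0,0,0.0005,-0.0015,0.005]
    - [0,0,0,0,0.0005,-0.0015,0.02]
    - [0,0,0,0,0.0005,-0.0015,0.04]
    - [0,0,0,0,0.0005,-0.0015,0.04]
    - [0,0,0,0,0.0005,-0.015,0.04]
    - [0,0,0,0,0.0005,-0.05,0.04]
    - [0,0,0,0,0.0005,-0.1,0.04]
    - [0,0,0,0,0.0005,-0.15,0.04]
  grip_force: 20

```text
clock: 11.95
eef_pos: [528.3, 29.5, 202.2]
tcp_rot: [3.141, -0.0, 1.464]
contact_force: [0.9, 0.7, -0.4]
opening: 0.465
grasp_force: 0.0
```

Emit:
move_arm:
  motion:
    - [0,0,0,-0.05,-0.03,-0.03,0.03]
    - [0,0,0,-0.1,-0.06,-0.06,0.02]
    - [0,0,0,-0.16,-0.06,-0.1,0.01]
    - [0,0,0,-0.22,-0.06,-0.14,0.01]
    - [0,0,0,-0.22,-0.06,-0.14,0]
    - [0,0,0,-0.22,-0.06,-0.14,0]

```text
clock: 12.7
eef_pos: [445.4, -184.3, 341.7]
tcp_rot: [3.138, 0.001, 1.462]
contact_force: [0.1, -0.3, -0.9]
opening: 0.002
grasp_force: 0.0
```

Run:
```python
from h import *
c0=(533.7,26.8); t=np.deg2rad(-6.1); ux=np.array([np.cos(t),np.sin(t)]);uy=np.array([-np.sin(t),np.cos(t)])
im=[]
for n,b in(("top",(100,240,190,300)),("scene",(140,250,200,340))):
    p,d=grab_frame(n);W=pts(n,d);Z=W[...,2];q=W[...,:2]-c0;X=q@ux;Y=q@uy
    m=(abs(X+5)<25)&(abs(Y)<36)
    print(n,"slab z",np.nanmedian(Z[m&(Z<60)]).round(1),"corner z",[np.nanmedian(Z[(abs(X+5-sx*22)<6)&(abs(Y-sy*30)<8)&(Z<60)]).round(1) for sx in(-1,1) for sy in(-1,1)])
    r=m&(Z>62)&(Z<85); print(" rib",np.nanmean(X[r]).round(1),np.nanmean(Y[r]).round(1),np.nanmedian(Z[r]).round(1),r.sum())
    e=(abs(X-80)<45)&(abs(Y)<50)&(Z>190)&(Z<225); print(" bar X,Y,Z",np.nanmean(X[e]).round(1),np.nanmean(Y[e]).round(1),np.nanpercentile(Z[e],[50,95]).round(1),e.sum())
    im.append(cv2.resize(p[b[0]:b[1],b[2]:b[3]],(400,400)))
cv2.imwrite("pics/seat.png",np.hstack(im)[...,::-1])
go(660,19,260,83.9)
```

```text
top slab z 45.4 corner z [np.float64(44.7), np.float64(45.1), np.float64(45.2), np.float64(45.3)]
 rib -8.3 0.5 72.4 72
 bar X,Y,Z 78.1 0.1 [209.5 213.4] 150
scene slab z 45.0 corner z [np.float64(44.8), np.float64(nan), np.float64(43.7), np.float64(44.2)]
 rib -5.5 -3.8 71.4 81
 bar X,Y,Z 81.8 -1.7 [208.6 212. ] 187
t 12.8 pos [ 444.9 -182.4  339.8] rot [-1.800e+02 -2.000e-02  8.387e+01] F [-0.2  0.2  0.1] M [-0.01  0.1  -0.04] open 0.2 gf 0.0
turn [-0.     -0.0004 -0.0005] shift [0.2232 0.1923 0.0798]
  return np.nanmean(a, axis, out=out, keepdims=keepdims)
```

View pics/seat.png

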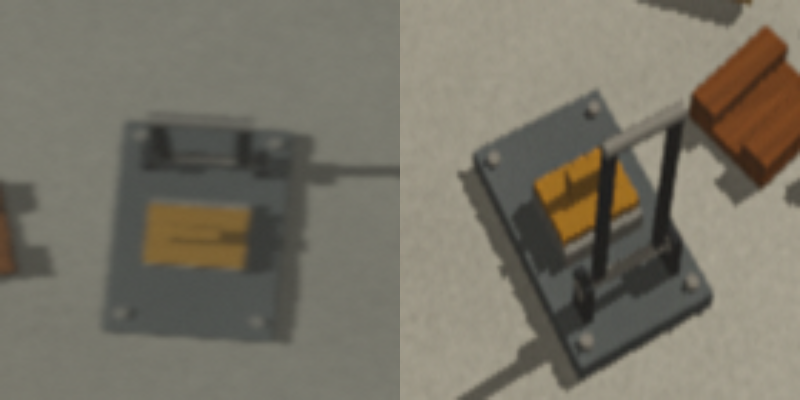

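The slab top reads 45 mm at every corner, so the plate is flush. The picture shows it seated at (197,235), with the clamp upright (bar near jig x = 79, z = 206). Next, closed fingers go behind the bar.

Run:
```python
from h import *
go(643.1,15.1,310,83.9)
for th in np.arange(1.6,0.75,-.1):
    x=75-155*np.cos(th);z=50+155*np.sin(th); print(th.round(2),"bar",round(x,1),round(z,1),"tcp X",round(x+20.5,1),"Z",round(z-20,1))
```

```text
t 12.8 pos [ 444.9 -182.4  339.8] rot [-1.800e+02 -2.000e-02  8.387e+01] F [-0.2  0.2  0.1] M [-0.01  0.1  -0.04] open 0.2 gf 0.0
turn [-0.     -0.0004 -0.0005] shift [0.2176 0.1759 0.0298]
1.6 bar 79.5 204.9 tcp X 100.0 Z 184.9
1.5 bar 64.0 204.6 tcp X 84.5 Z 184.6
1.4 bar 48.7 202.7 tcp X 69.2 Z 182.7
1.3 bar 33.5 199.4 tcp X 54.0 Z 179.4
1.2 bar 18.8 194.5 tcp X 39.3 Z 174.5
1.1 bar 4.7 188.1 tcp X 25.2 Z 168.1
1.0 bar -8.7 180.4 tcp X 11.8 Z 160.4
0.9 bar -21.3 171.4 tcp X -0.8 Z 151.4
0.8 bar -33.0 161.2 tcp X -12.5 Z 141.2
```

Emit:
move_arm:
  motion:
    - [0,0,0,0.04,0.035,0,0]
    - [0,0,0,0.09,0.07,0.01,0]
    - [0,0,0,0.135,0.105,0.02,0]
    - [0,0,0,0.18,0.145,0.03,0]
    - [0,0,0,0.2176,0.176,0.03,0]
    - [0,0,0,0.2176,0.176,0.03,0]
    - [0,0,0,0.2176,0.176,0.06,0]
    - [0,0,0,0.2176,0.176,0.085,0]

```text
clock: 13.8
eef_pos: [642.0, 15.4, 253.4]
tcp_rot: [-3.14, 0.0, 1.465]
contact_force: [-0.6, 0.6, -0.2]
opening: 0.001
grasp_force: 0.0
```

Run:
```python
from h import *
go(643.1,15.1,184,83.9)
```

```text
t 13.8 pos [642.   15.4 253.4] rot [-1.7991e+02  2.0000e-02  8.3960e+01] F [-0.6  0.6 -0.2] M [ 0.02 -0.04 -0.03] open 0.1 gf 0.0
turn [-0.0016  0.0003  0.0011] shift [-0.0002  0.0012  0.0694]
```

Emit:
move_arm:
  motion:
    - [0,0,0,0,0.001,0.04,0]
    - [0,0,0,0,0.001,0.07,0]
    - [0,0,0,0,0.001,0.07,0]
    - [0,0,0,0,-0.01,0.07,0]
    - [0,0,0,0,-0.018,0.07,0]
    - [0,0,0,0,-0.026,0.07,0]
    - [0,0,0,0,-0.033,0.071,0]
    - [0,0,0,0,-0.041,0.072,0]

```text
clock: 14.8
eef_pos: [602.3, 19.1, 183.1]
tcp_rot: [3.141, -0.0, 1.464]
contact_force: [-0.1, 0.1, 1.3]
opening: 0.0
grasp_force: 0.7
```

Run:
```python
from h import *
p,d=grab_frame("scene"); cv2.imwrite("pics/push.png",cv2.resize(p[90:260,180:400],(792,600))[...,::-1])
go(643.1,15.1,184,83.9)
```

```text
t 14.85 pos [601.   19.2 182.6] rot [-1.7994e+02  1.0000e-02  8.3900e+01] F [0.5 0.6 0.9] M [ 0.01 -0.04 -0.01] open -0.0 gf 0.4
turn [-0.0011  0.0001 -0.    ] shift [ 0.0004  0.0423 -0.0014]
```

View pics/push.png

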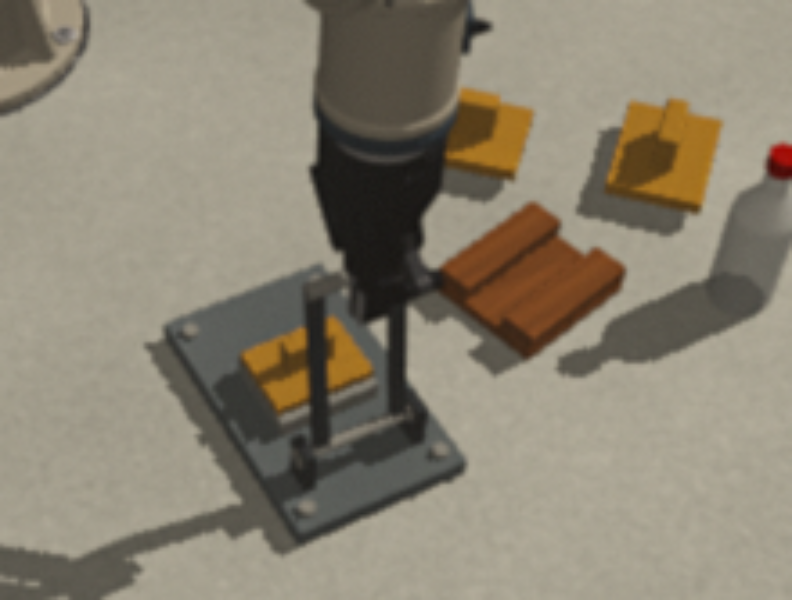

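The fingers (370,300) are behind the bar (325,288), and the clamp is moving forward with hardly any force. I'll push on along the arc.

Emit:
move_arm:
  motion:
    - [0,0,0,0,-0.008,0.002,0]
    - [0,0,0,0,-0.015,0.004,0]
    - [0,0,0,0,-0.023,0.006,0]
    - [0,0,0,0,-0.03,0.009,0]
    - [0,0,0,0,-0.037,0.012,0]
    - [0,0,0,0,-0.044,0.015,0]
    - [0,0,0,0,-0.051,0.019,0]
    - [0,0,0,0,-0.057,0.023,0]

```text
clock: 15.85
eef_pos: [545.4, 25.2, 159.5]
tcp_rot: [-3.141, 0.0, 1.464]
contact_force: [1.8, -0.2, 0.4]
opening: 0.004
grasp_force: 0.4
```

Emit:
move_arm:
  motion:
    - [0,0,0,0,-0.006,0.004,0]
    - [0,0,0,0,-0.013,0.009,0]
    - [0,0,0,0,-0.019,0.014,0]
    - [0,0,0,0,-0.025,0.019,0]
    - [0,0,0,0,-0.025,0.019,0]

```text
clock: 16.48
eef_pos: [520.2, 27.8, 140.2]
tcp_rot: [-3.14, 0.0, 1.464]
contact_force: [-0.5, 0.5, -0.4]
opening: 0.002
grasp_force: 0.0
```

Run:
```python
from h import *
c0=(533.7,26.8); t=np.deg2rad(-6.1); ux=np.array([np.cos(t),np.sin(t)]);uy=np.array([-np.sin(t),np.cos(t)])
s=sensors.sense();q=s["eef_pos"][:2]-c0;print("tcp XY",q@ux,q@uy)
go(528.4,29.4,184,83.9)
p,d=grab_frame("scene"); cv2.imwrite("pics/push2.png",cv2.resize(p[90:260,180:400],(792,600))[...,::-1])
```

```text
tcp XY -13.530594837880054 -0.3923333376769935
t 16.48 pos [520.2  27.8 140.2] rot [-1.7992e+02  1.0000e-02  8.3900e+01] F [-0.5  0.5 -0.4] M [-0.   -0.02 -0.03] open 0.2 gf 0.0
turn [-0.0014  0.0002  0.0001] shift [ 0.0024  0.0079 -0.0438]
```

View pics/push2.png

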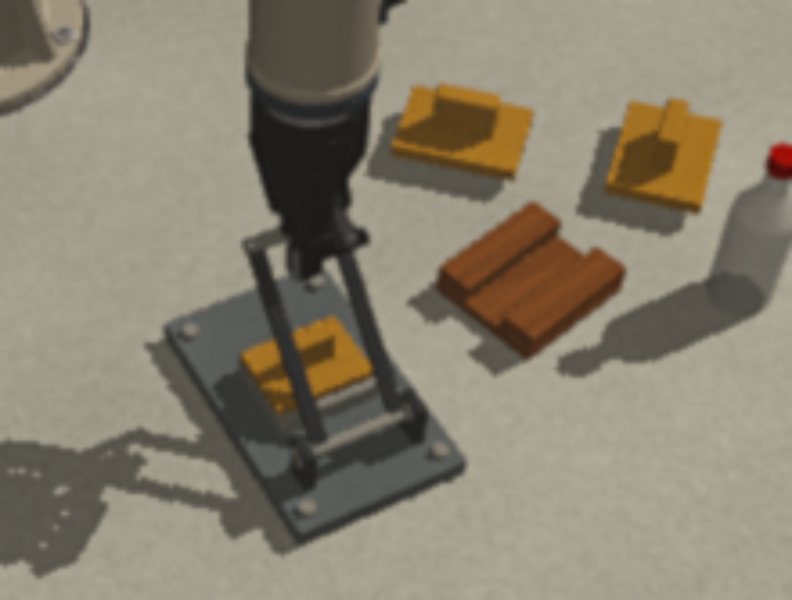

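The bar is now forward at (265,240), about 0.8 rad. I'll back off, rise and press from above.

Emit:
move_arm:
  motion:
    - [0,0,0,0,0.015,0,0]
    - [0,0,0,0,0.015,-0.03,0]
    - [0,0,0,0,0.015,-0.06,0]
    - [0,0,0,0,0.015,-0.06,0]
    - [0,0,0,0,-0.025,-0.06,0]
    - [0,0,0,0,-0.025,-0.06,0]

```text
clock: 17.27
eef_pos: [494.2, 30.5, 199.9]
tcp_rot: [-3.139, 0.0, 1.464]
contact_force: [0.1, -0.1, -0.3]
opening: 0.002
grasp_force: 0.0
```

Run:
```python
from h import *
c0=np.array((533.7,26.8)); t=np.deg2rad(-6.1); ux=np.array([np.cos(t),np.sin(t)]);uy=np.array([-np.sin(t),np.cos(t)])
s=sensors.sense();q=s["eef_pos"][:2]-c0;print("tcp XY",q@ux,q@uy)
go(*(c0-38*ux),172,83.9)
p,d=grab_frame("scene");W=pts("scene",d);Z=W[...,2];q=W[...,:2]-c0;X=q@ux;Y=q@uy
for lo in(-40,30):
    e=(X<0)&(X>-80)&(Y>lo)&(Y<lo+10)&(Z>120)&(Z<180);print("bar end",np.nanmean(X[e]).round(1),np.nanpercentile(X[e],5).round(1),np.nanpercentile(Z[e],[50,95]).round(1),e.sum())
```

```text
tcp XY -39.64649983888399 -0.5499465733161546
t 17.27 pos [494.2  30.5 199.9] rot [-1.7985e+02  2.0000e-02  8.3910e+01] F [ 0.1 -0.1 -0.3] M [-0.03 -0.04 -0.06] open 0.2 gf 0.0
turn [-0.0026  0.0004  0.0002] shift [0.0006 0.0017 0.0279]
bar end -17.7 -33.4 [151.1 170.2] 69
bar end -18.0 -35.2 [151.1 170. ] 69
```

Emit:
move_arm:
  motion:
    - [0,0,0,0,0.004,0.02,0]
    - [0,0,0,0,0.004,0.03,0]
    - [0,0,0,0,0,0.037,0]
    - [0,0,0,0,-0.004,0.044,0]
    - [0,0,0,0,-0.008,0.05,0]
    - [0,0,0,0,-0.013,0.057,0]
    - [0,0,0,0,-0.017,0.063,0]
    - [0,0,0,0,-0.021,0.07,0]

```text
clock: 18.32
eef_pos: [475.2, 32.7, 130.5]
tcp_rot: [3.141, -0.0, 1.464]
contact_force: [-1.3, -0.4, 1.8]
opening: -0.0
grasp_force: 0.5
```

Emit:
move_arm:
  motion:
    - [0,0,0,0,-0.004,0.007,0]
    - [0,0,0,0,-0.008,0.014,0]
    - [0,0,0,0,-0.011,0.021,0]
    - [0,0,0,0,-0.013,0.028,0]
    - [0,0,0,0,-0.015,0.036,0]
    - [0,0,0,0,-0.017,0.043,0]
    - [0,0,0,0,-0.018,0.05,0]
    - [0,0,0,0,-0.019,0.057,0]

```text
clock: 19.32
eef_pos: [456.5, 34.7, 73.3]
tcp_rot: [3.142, 0.0, 1.464]
contact_force: [-0.6, 0.1, 0.2]
opening: 0.002
grasp_force: 0.2
```

Emit:
move_arm:
  motion:
    - [0,0,0,0,0,0.004,0]
    - [0,0,0,0,0,0.008,0]
    - [0,0,0,0,0,0.011,0]
    - [0,0,0,0,0,0.013,0]
    - [0,0,0,0,0,0.014,0]
    - [0,0,0,0,0,0.015,0]
    - [0,0,0,0,0,0.015,0]

```text
clock: 20.2
eef_pos: [456.5, 34.7, 58.8]
tcp_rot: [3.141, -0.0, 1.464]
contact_force: [0.4, 0.1, -0.1]
opening: 0.003
grasp_force: 0.0
```

Emit:
move_arm:
  motion:
    - [0,0,0,0,0,0.001,0]
    - [0,0,0,0,0,0.002,0]
    - [0,0,0,0,0,0.003,0]
    - [0,0,0,0,0,0.003,0]

```text
clock: 20.7
eef_pos: [456.5, 34.7, 55.8]
tcp_rot: [-3.142, -0.0, 1.464]
contact_force: [-0.9, 1.0, 2.4]
opening: 0.0
grasp_force: 1.3
```

Run:
```python
from h import *
c0=np.array((533.7,26.8)); t=np.deg2rad(-6.1); ux=np.array([np.cos(t),np.sin(t)]);uy=np.array([-np.sin(t),np.cos(t)])
go(*(c0-80*ux),54,83.9)
p,d=grab_frame("scene");cv2.imwrite("pics/shut.png",cv2.resize(p[90:260,180:400],(792,600))[...,::-1])
```

```text
t 20.7 pos [456.5  34.7  55.8] rot [-180.     -0.     83.89] F [-0.9  1.   2.4] M [0.01 0.08 0.01] open 0.0 gf 1.3
turn [-0.     -0.     -0.0001] shift [ 0.0003 -0.0024  0.0018]
```

View pics/shut.png

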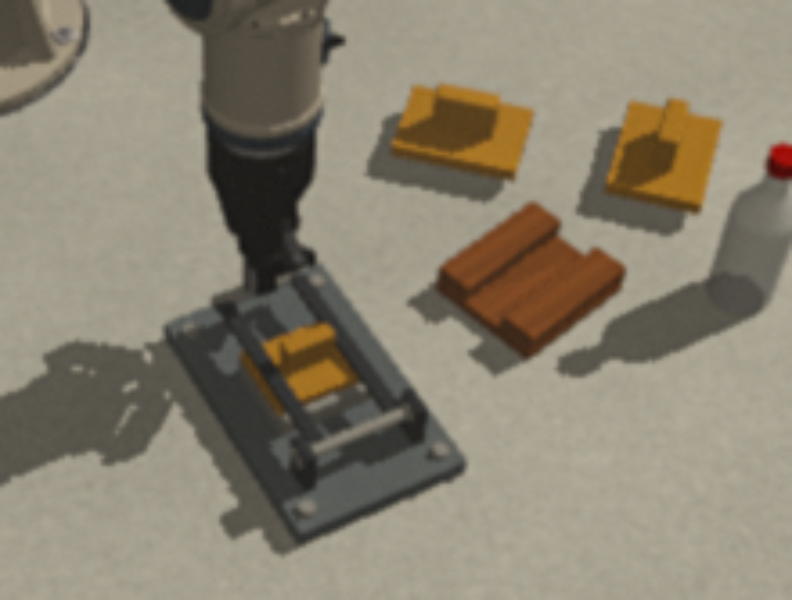

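The clamp lies over the plate with the rib between its arms, and the bar near (240,295) is under the fingers. I'll press gently to feel for the stop.

Emit:
move_arm:
  motion:
    - [0,0,0,0,0,0.001,0]
    - [0,0,0,0,0,0.001,0]
    - [0,0,0,0,0,0.0015,0]
    - [0,0,0,0,0,0.0015,0]

```text
clock: 21.25
eef_pos: [456.7, 34.7, 55.2]
tcp_rot: [3.141, -0.0, 1.464]
contact_force: [-4.7, 0.1, 18.9]
opening: -0.002
grasp_force: 9.2
```

Firm stop at 55.2 with 19 N: shut. Rising clear and checking.

Emit:
move_arm:
  motion:
    - [0,0,0,0,0,-0.003,0]
    - [0,0,0,0,0,-0.03,0]
    - [0,0,0,0,0,-0.08,0]
    - [0,0,0,-0.03,-0.03,-0.13,0]
    - [0,0,0,-0.09,-0.05,-0.18,0]
    - [0,0,0,-0.15,-0.05,-0.2,0]
    - [0,0,0,-0.15,-0.05,-0.2,0]
    - [0,0,0,-0.15,-0.05,-0.2,0]

```text
clock: 22.25
eef_pos: [390.9, -110.2, 254.8]
tcp_rot: [3.14, 0.0, 1.462]
contact_force: [0.3, -0.4, -0.0]
opening: -0.001
grasp_force: 0.0
```

Run:
```python
from h import *
c0=np.array((533.7,26.8)); t=np.deg2rad(-6.1); ux=np.array([np.cos(t),np.sin(t)]);uy=np.array([-np.sin(t),np.cos(t)])
im=[]
for n,b in(("top",(100,240,190,300)),("scene",(140,250,200,340))):
    p,d=grab_frame(n);W=pts(n,d);Z=W[...,2];q=W[...,:2]-c0;X=q@ux;Y=q@uy
    e=(abs(X+80)<8)&(abs(Y)<25)&(Z>35);print(n,"bar X",np.nanmean(X[e]).round(1),"z",np.nanpercentile(Z[e],[50,90]).round(1),e.sum())
    m=(abs(X+5)<24)&(abs(Y)<20)&(Z<58)&(Z>30);print(" slab z",np.nanmedian(Z[m]).round(1))
    im.append(cv2.resize(p[b[0]:b[1],b[2]:b[3]],(400,400)))
cv2.imwrite("pics/end.png",np.hstack(im)[...,::-1])
```

```text
top bar X -83.9 z [55.9 59.7] 54
 slab z 45.8
scene bar X -81.7 z [53.8 57.6] 72
 slab z 45.4
```

View pics/end.png

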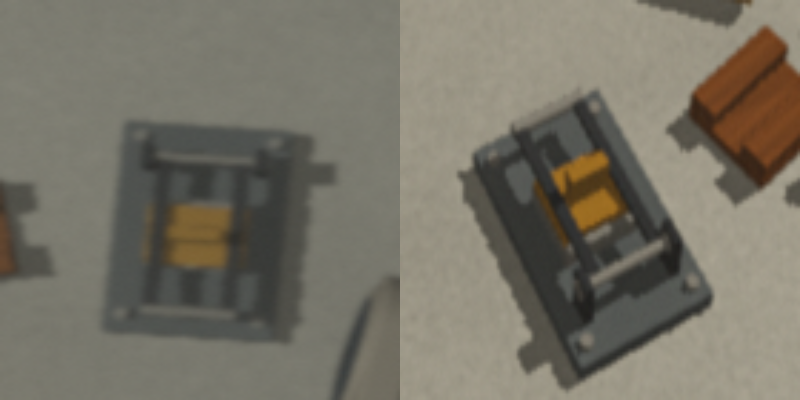

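The clamp is shut over the flush plate: bar top at about 56 mm, bar at top-view (190,313), arms level, robot clear. Handing in.

```bash
python3 -c "
from rig import order
print(order.sign_off())"
```

```text
the job is handed in; nothing more can be done
None
```

I handed the job in at about 22 s: the plate was pressed flush into the slot (firm stop at 22 N), the clamp was swung shut to its stop (19 N), and the arm was clear of everything; sign-off gave no verdict.

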